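Change the range on the watch tester under its latched dust cover

ROBOT

A 6-joint arm with a two-finger parallel gripper is mounted at the origin on a cart in front of the work surface, level with it; the furniture and walls round the work are solid. World frame = base frame: x ahead of the robot, y to its left, z up, the work surface at z = 0. Lengths are in m, angles in rad, forces in N, time in s.
With the tool pointing down it reaches from about 0.275 to 0.825 m from the base axis. Payload 4.9 kg.
Tool frame: the origin (TCP) lies midway between the tips of the shut fingers; the grasp point (between the pads) lies 19 mm behind it (bot.grip_depth is the distance from the TCP to the grasp point, in m); z points along the fingers, y is the line along which they close (so a half turn about z gives the same grasp; the last joint's range is limited). The gripper opens to 85 mm and grips with 20 to 120 N. Pads are 22 mm wide; open, the fingers measure 114 mm over their backs; the gripper's body (76 mm by 85 mm) begins 54 mm behind the grasp point. The pads swing forward as they close: fully open they stand 13 mm farther back than shut.
Start: joints at [-0.134, 0.326, -0.193, 1.052, 0, 1.437], TCP at [0.55, 0, 0.231] pointing down, gripper open.
Joint ranges: [-2.65, 2.65], [-0.97, 1.79], [-1.3, 1.35], [-1.93, 2.1], [-1.47, 1.37], [-3.14, 3.14]. Speed limits (rad/s): [2.57, 2.57, 3.14, 3.14, 3.14, 3.14].

INTERFACE

Orientations are given as a unit quaternion [w, x, y, z].
In Python, from cell import bot gives the robot as it stands. Calls block until the motion is done:
- bot.move_pose(position, orientation): joint-space move of the TCP to a pose.
- bot.move_linear(position, speed=0.15, rotation=None, until_force=None): straight line of the TCP; rotation=None keeps the orientation; speed is the mean speed in m/s. With until_force (N) it stops when the force on the tool has changed by that much, and returns True; else False.
- bot.goto_joints(angles): joint-space move.
- bot.set_gripper(opening, grasp_force=None): opening from 0.0 (shut) to 1.0 (fully open); grasp_force is the grip in N (None keeps the last); returns when the fingers have stopped.
- bot.wait(seconds).
- bot.solve_ik(position, orientation): joint angles nearest the present ones, or None.
- bot.camera(name): name is "side" or "top" or "wrist"; returns the picture (400x640x3 uint8, red, green, blue); there is no depth.
- bot.calibration(name): a dict with "mtx" (3x3 intrinsics, pixels), "extrinsics" (4x4, takes a point from world to camera coordinates); the wrist camera has in their place "hand_eye" (4x4, takes a point from camera to tool coordinates, whose origin is the TCP and whose axes are the flange's). Camera axes: x right, y down, z forward; pixel columns grow to the right and rows downward; lengths in m; the calibration is good to about 2 mm. A picture is of the moment at which its call begins: read the wrist's pose just before it. calibration takes no time and is no camera call.
A pose or a line that the arm cannot do raises bot.PlanningError and nothing moves.
- bot.close_job(): hands the job in; it is judged then, once.
Trained networks look in the newest picture that a camera, given by its name, has taken for a name from the list of things; names that differ only in an ending like _2 or _b are one class to them, and where a whole thing is asked for, a point or a joint stands for the part that bears it (a point fixed in the world has none). Each returns a list of dicts, best first, with "confidence" (0 to 1); they miss things now and then, are a little off and sometimes report something else, mostly with a low value. They report only what shows in the picture. A call takes as long as a camera call.
- bot.search_frame(camera, thing): "bbox" ([left, top, width, height] in pixels, round what is visible of it).
Readings, each from a call of its own:
- bot.read_clock(): time.
- bot.read_joint_positions(): joint angles.
- bot.read_joint_vel(): joint speeds.
- bot.read_joint_efforts(): joint torques, N m.
- bot.read_position(): TCP position.
- bot.read_tool_rot(): TCP orientation.
- bot.read_ft_force(): force on the tool from outside, world axes, zero at the start.
- bot.read_moment(): the same for the moment, N m.
- bot.read_gripper_width(): opening from 0.0 (shut) to 1.0 (fully open).
- bot.read_finger_force(): force on a finger pad.
Only numpy, scipy, OpenCV 4.12 (cv2) and the standard library are available. Lean on these libraries where they do the work, as an engineer would, in place of code of your own. Each camera call takes 0.05 s, during which the arm holds its last target. There are 200 camera calls.

TASK

Change the range on the bench watch tester: press the thumb latch at its front so that the dust cover pops fully open, then press the round key until it stays down and the ridged key pops up, without pressing in either plain key. Then push the cover shut until it snaps under the latch, and leave the things lying round the tester where they are.

Things in the scene. Friction and masses are not known exactly. Their poses are not given: they have to be found in the camera images.
- tester: Bench watch tester, a low grey box fixed to the bench: 165 mm deep (x), 180 mm wide (y), deck 40 mm high. Origin under its middle on the bench; its x axis points to its rear (display and small dial), -x to its front (thumb latch), y along the row of keys. The keys are in the front half under a hinged dust cover.
- latch_pad (a point): Centre of the top of the thumb latch's pad, a black ribbed plate 28 mm (x) by 44 mm (y) that sticks out level at the middle of the tester's front, 45.5 mm above the bench. The cover's front edge is 32 mm behind this point; between them, its front 14 mm behind this point, stands a black hook 14 mm taller than the pad.
- latch (a joint): Angle of the thumb latch in rad: 0 = home (sprung back), 0.22 = pressed to its stop, the pad being about 5 mm lower. From about 0.06 the cover is free. Straight down on the pad, about 5 to 9 N frees the cover and about 12 N takes it to the stop; it springs back when let go.
- cover (a joint): Angle of the dust cover in rad: 0 = shut, 1.75 = fully open, leaning back a little past upright. Grey frame with a clear window, 96 mm deep, 164 mm wide, top 72 mm above the bench when shut. Unlatched, it springs fully open in about a second and stays; 1 to 2 N at the free edge pushes it back. It shuts with a snap of its lug under the latch's hook: about 5 N down at the front edge.
- cover_edge (a point): Point on the cover at the middle of its free (front) edge, on the outer face (the top when shut). Its frame turns with the cover: x from the free edge to the hinge, z out of the outer face. 97 mm from the hinge axis: 94 mm along -x and 24 mm along z of this frame.
- cover_hinge (a point): Middle of the cover's hinge axis, which runs along the tester's y, 48 mm above the bench; fixed to the tester.
- key_round_top (a point): The key with a round cap, 28 mm across, the only round one; ivory-white as the others. The point is the centre of the cap's top face, 58 mm above the bench when the key is up; z up.
- key_round (a joint): Travel of the round key in m: 0 = up, about 0.0078 = latched down, 0.010 = pressed to its stop. About 6 N moves it; 2 mm down it already lets go the key that was down, but it stays down itself only once pressed 7 mm or more.
- key_ridge_top (a point): The square-capped key (30 x 26 mm) with a raised ridge, 2.5 mm high, along the middle of its cap; the one that is down at the start. The point is on the cap beside the ridge; about 50 mm above the bench when latched down.
- key_ridge (a joint): Travel of the ridged key in m: 0 = up, about 0.0078 = latched down, 0.010 = pressed to its stop. Down at the start.
- key_plain1_top (a point): One of two plain square-capped keys, 30 x 26 mm. The four keys stand in one row along the tester's y, 36 mm apart, in an order that changes. The point is the centre of the cap's top face, 58 mm above the bench when the key is up; z up.
- key_plain1 (a joint): Travel of this key in m: 0 = up, about 0.0078 = latched down, 0.010 = pressed to its stop. Up at the start.
- key_plain2_top (a point): The other plain square-capped key. The point is the centre of the cap's top face, 58 mm above the bench when the key is up; z up.
- key_plain2 (a joint): Travel of this key in m: 0 = up, about 0.0078 = latched down, 0.010 = pressed to its stop. Up at the start.
- diver: Diver's watch beyond the tester, about 49 x 68 x 26 mm; a bystander.
- brush: Small wooden brush, 12 x 120 x 20 mm, lying close along the tester's right side; a bystander.
- opener: Case opener with a dark blue handle, 30 x 126 x 13 mm, on the mat to the right; a bystander.
- case: White oval plastic case, 46 x 86 x 21 mm, on the bench to the right of the tester's front; a bystander.
- tin: Round cream-coloured tin, 59 mm across, 24 mm high, beyond the tester to the right; a bystander.

How it is judged:
By the outcome, as a careful person would: the job done as asked, in the order asked, and still so for the second after the job is handed in, with the robot touching nothing.
It also fails if it takes over 48 s, if anything falls off the work surface, if the arm or the gripper's body presses on something with over 40 N, if the wrist force passes 120 N, or if a joint passes its speed limit or range.

## Working session

There is one attempt and no reset: what is moved stays moved. The work goes in short steps, each a Python script; the robot and the scene stay as the last script left them, time stands still between calls to the robot, and variables do not carry over. Pictures are saved under pics/ and viewed, at most 10 in all, crops included, and the job is handed in when it is done.

```bash
mkdir -p pics; ls; python3 - <<'E'
from cell import bot
import cv2,numpy as np
ims={}
for c in ["top","side","wrist"]:
    im=bot.camera(c); cv2.imwrite(f"pics/{c}0.png",im[:,:,::-1])
    for t in ["tester","latch_pad","cover","key_round_top","key_ridge_top","key_plain1_top","diver","brush","opener","case","tin"]:
        r=bot.search_frame(c,t)
        print(c,t,[(np.round(d["bbox"]).tolist(),round(d["confidence"],2)) for d in r[:2]])
    k=bot.calibration(c); print({a:np.round(b,4).tolist() for a,b in k.items()})
print(bot.read_clock(),bot.read_position(),bot.read_tool_rot())
E
```

```text
pics
top tester [([223.0, 176.0, 89.0, 98.0], 0.85), ([364.0, 276.0, 36.0, 26.0], 0.71)]
top latch_pad [([253.0, 256.0, 26.0, 19.0], 0.65), ([361.0, 276.0, 37.0, 25.0], 0.2)]
top cover [([227.0, 204.0, 79.0, 49.0], 0.95)]
top key_round_top [([253.0, 257.0, 23.0, 20.0], 0.39)]
top key_ridge_top []
top key_plain1_top []
top diver [([295.0, 133.0, 27.0, 18.0], 0.75)]
top brush [([318.0, 190.0, 9.0, 56.0], 0.85)]
top opener [([401.0, 202.0, 59.0, 26.0], 0.62)]
top case [([364.0, 278.0, 40.0, 25.0], 0.55)]
top tin [([321.0, 145.0, 30.0, 22.0], 0.64)]
{'mtx': [[471.7864, 0.0, 324.3086], [0.0, 471.7864, 211.033], [0.0, 0.0, 1.0]], 'extrinsics': [[0.0001, -1.0, -0.0006, -0.1325], [-0.9948, -0.0, -0.1021, 0.641], [0.1021, 0.0006, -0.9948, 0.9412], [0.0, 0.0, 0.0, 1.0]]}
side tester [([244.0, 150.0, 106.0, 72.0], 0.94)]
side latch_pad [([247.0, 184.0, 15.0, 17.0], 0.55), ([254.0, 148.0, 70.0, 58.0], 0.4)]
side cover [([251.0, 150.0, 68.0, 58.0], 0.93)]
side key_round_top [([245.0, 150.0, 104.0, 72.0], 0.64)]
side key_ridge_top []
side key_plain1_top [([294.0, 208.0, 48.0, 26.0], 0.49)]
side di
[... 677 characters left out ...]
0, 99.0, 197.0, 168.0], 0.34), ([323.0, 106.0, 111.0, 160.0], 0.15)]
wrist key_ridge_top []
wrist key_plain1_top [([261.0, 315.0, 32.0, 48.0], 0.31)]
wrist diver [([496.0, 219.0, 39.0, 46.0], 0.56)]
wrist brush []
wrist opener [([392.0, 361.0, 11.0, 10.0], 0.55)]
wrist case [([256.0, 315.0, 33.0, 47.0], 0.56)]
wrist tin [([460.0, 260.0, 53.0, 48.0], 0.8)]
{'mtx': [[316.6355, 0.0, 321.6757], [0.0, 316.6355, 197.431], [0.0, 0.0, 1.0]], 'hand_eye': [[-0.0018, -0.9541, -0.2994, 0.0776], [1.0, -0.0018, -0.0004, -0.001], [-0.0001, -0.2994, 0.9541, -0.1431], [0.0, 0.0, 0.0, 1.0]]}
1.8 [ 5.49995777e-01 -8.31798633e-06  2.31251184e-01] [-4.21578003e-05  7.07121780e-01  7.07091781e-01 -1.71011605e-05]
```

```bash
python3 - <<'E'
import cv2,numpy as np
t=cv2.imread("pics/top0.png")[120:310,200:470]; w=cv2.imread("pics/wrist0.png")[80:380,240:560]
t=cv2.resize(t,None,fx=2.9,fy=2.9,interpolation=cv2.INTER_CUBIC); w=cv2.resize(w,None,fx=2,fy=2,interpolation=cv2.INTER_CUBIC)
cv2.imwrite("pics/a.png",t); cv2.imwrite("pics/b.png",w)
E
```

```text
(no output)
```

View pics/a.png

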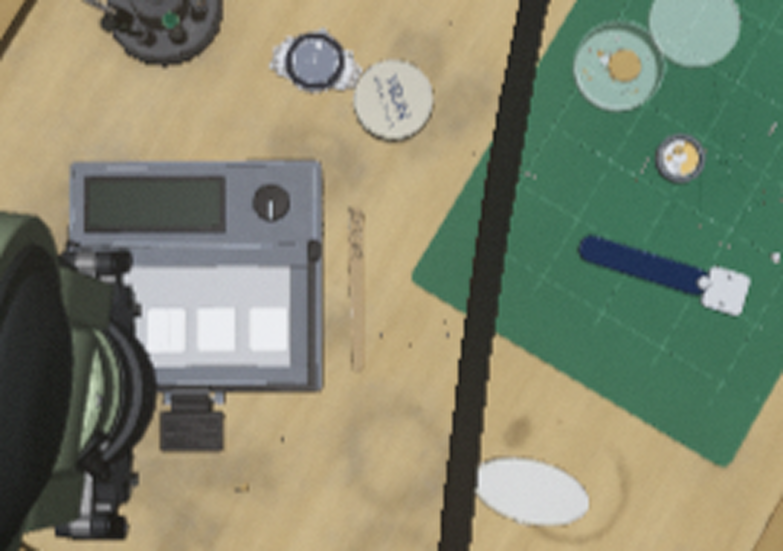

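View pics/b.png

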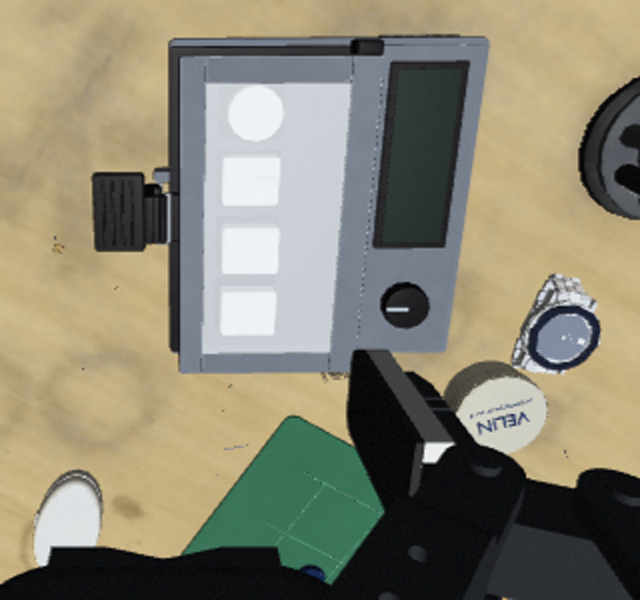

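In the top crop the tester stands nearly square to the world, with the round key hidden by the gripper and the latch pad at (192,430). The wrist crop shows the round key at (256,113), then ridged (251,182), then the two plain keys (249,250) and (248,311). The pad is at (119,212).

```bash
cat >h.py <<'E'
from cell import bot
import cv2,numpy as np
from scipy.spatial.transform import Rotation as R
from scipy.optimize import least_squares
def wrist_ext(p,q):
    T=np.eye(4); T[:3,:3]=R.from_quat(np.roll(q,-1)).as_matrix(); T[:3,3]=p
    return np.linalg.inv(T@np.array(bot.calibration("wrist")["hand_eye"]))
def proj(K,E,P):
    c=(E[:3,:3]@P.T).T+E[:3,3]; u=(K@c.T).T; return u[:,:2]/u[:,2:]
E
python3 - <<'E'
from h import *
p,q=bot.read_position(),bot.read_tool_rot()
Kt=bot.calibration("top"); Kw=bot.calibration("wrist")["mtx"]; Ew=wrist_ext(p,q)
T=np.array([[72,163],[322,160],[161,411],[223,411],[161,450],[223,450]])/2.9+[200,120]
W=np.array([[488,38],[445,352],[145,172],[145,252],[92,172],[92,252],[256,113],[251,182],[249,250],[248,311]])/2+[240,80]
def model(v):
    x,y,a,u,k=v
    base=[[.0825,.09,.04],[.0825,-.09,.04],[u+.014,.022,.0455],[u+.014,-.022,.0455],[u-.014,.022,.0455],[u-.014,-.022,.0455]]
    keys=[[k,.054-.036*i,.05 if i==1 else .058] for i in range(4)]
    P=np.array(base+keys); c,s=np.cos(a),np.sin(a)
    return P@np.array([[c,s,0],[-s,c,0],[0,0,1]])+[x,y,0]
def f(v):
    P=model(v); return np.r_[(proj(Kt["mtx"],np.array(Kt["extrinsics"]),P[:6])-T).ravel(),.6*(proj(Kw,Ew,P)-W).ravel()]
r=least_squares(f,[.6,0,0,-.1,-.04],loss="soft_l1")
print(r.x); print(np.round(r.fun.reshape(-1,2),1).tolist()); P=model(r.x); print(np.round(P[2:],4).tolist(),"pad",P[2:6].mean(0))
for q in ([0,0,1,0],[0,.7071,.7071,0]):
    for pt in ([.4,0,.1],[P[2:6].mean(0)[0],P[2:6].mean(0)[1],.05],[P[2:6].mean(0)[0]+.2,0,.12]): 
        s=bot.solve_ik(pt,q); print(q,pt,None if s is None else np.round(s,2))
E
```

```text
[ 0.63105906 -0.01341125  0.0038469  -0.10684905 -0.03646009]
[[-1.9, -0.3], [-0.9, 0.4], [-1.0, -0.5], [-0.6, -0.6], [-1.2, 0.0], [-0.7, -0.1], [0.4, -0.3], [-0.3, 1.5], [-0.6, 0.5], [-0.2, 0.2], [-0.6, 0.6], [0.4, 0.2], [-0.2, 0.5], [-0.1, 0.1], [0.4, 0.8], [-0.0, 1.2]]
[[0.5381, 0.0082, 0.0455], [0.5383, -0.0358, 0.0455], [0.5101, 0.0081, 0.0455], [0.5103, -0.0359, 0.0455], [0.5944, 0.0404, 0.058], [0.5945, 0.0044, 0.05], [0.5947, -0.0316, 0.058], [0.5948, -0.0676, 0.058]] pad [ 0.5242108  -0.01382228  0.0455    ]
[0, 0, 1, 0] [0.4, 0, 0.1] [-0.19  0.21 -0.75  0.62  0.   -0.19]
[0, 0, 1, 0] [np.float64(0.5242108012262338), np.float64(-0.01382228365345571), 0.05] [-0.17  0.48 -0.49  0.6   0.   -0.17]
[0, 0, 1, 0] [np.float64(0.7242108012262338), 0, 0.12] [-0.1   0.73  0.19  1.03  0.   -0.1 ]
[0, 0.7071, 0.7071, 0] [0.4, 0, 0.1] [-0.19  0.21 -0.75  0.62  0.    1.39]
[0, 0.7071, 0.7071, 0] [np.float64(0.5242108012262338), np.float64(-0.01382228365345571), 0.05] [-0.17  0.48 -0.49  0.6   0.    1.4 ]
[0, 0.7071, 0.7071, 0] [np.float64(0.7242108012262338), 0, 0.12] [-0.1   0.73  0.19  1.03  0.    1.47]
```

```bash
python3 - <<'E'
from h import *
Q=[0,0,1,0]
bot.set_gripper(0.0)
bot.move_pose([.519,-.0138,.085],Q)
print(bot.move_linear([.519,-.0138,.036],speed=.03,until_force=11),bot.read_position(),bot.read_ft_force())
bot.wait(.5)
bot.move_linear([.519,-.0138,.17],speed=.15)
bot.move_linear([.519,.03,.2],speed=.15)
print(bot.read_position(),bot.read_clock())
im=bot.camera("wrist"); s=bot.camera("side"); print(bot.search_frame("wrist","key_round_top")[:1],bot.search_frame("side","cover")[:1])
cv2.imwrite("pics/c.png",np.hstack([im[:,:,::-1][::1,100:500],cv2.resize(s[100:300,200:400,::-1],(400,400))]))
np.save("pq.npy",np.r_[bot.read_position(),bot.read_tool_rot()])
E
```

```text
True [ 0.51651912 -0.01378674  0.04100902] [-1.0646212   0.66987971  4.70615128]
[0.51877839 0.03007545 0.19949604] 7.3
[{'bbox': [336.4, 244.6, 9.4, 7.7], 'confidence': 0.63}] [{'bbox': [268.8, 161.2, 13.3, 12.7], 'confidence': 0.6}]
```

View pics/c.png

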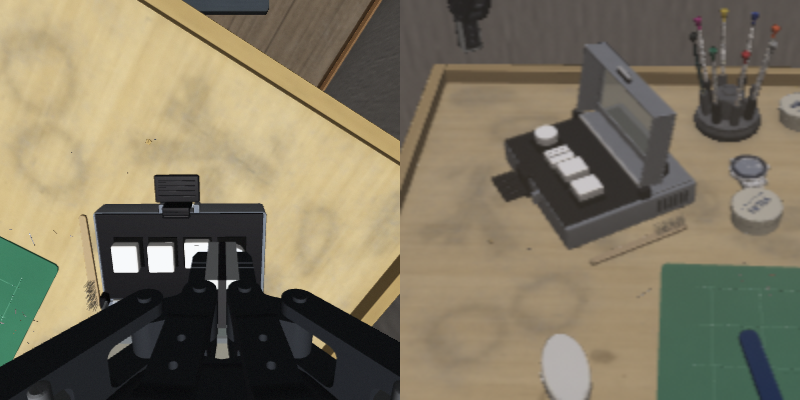

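The cover is fully open (side view), and the keys are clear and in the expected order. I'll press the round key next.

```bash
python3 - <<'E'
from h import *
a,b=.591,.0425
bot.move_linear([a,b,.16],speed=.15)
bot.move_linear([a,b,.07],speed=.12)
print(bot.move_linear([a,b,.044],speed=.03,until_force=22),bot.read_position(),bot.read_ft_force())
bot.wait(.2)
bot.move_linear([a,b,.16],speed=.12)
bot.move_linear([.5,.03,.22],speed=.2)
print(bot.read_clock())
im=bot.camera("wrist"); s=bot.camera("side")
cv2.imwrite("pics/d.png",np.hstack([im[:,:,::-1][::1,100:500],cv2.resize(s[110:230,240:360,::-1],(400,400),interpolation=cv2.INTER_CUBIC)]))
E
```

```text
True [0.59125965 0.04250307 0.0479699 ] [-1.45351655 -0.60828299  6.62924811]
11.8333
```

View pics/d.png

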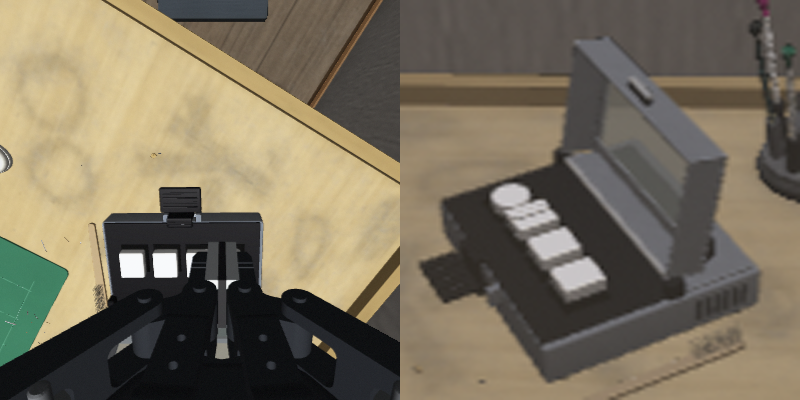

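The round key now sits low and the ridged key is up; both plain keys are untouched. Next I close the cover from behind, along its arc.

```bash
python3 - <<'E'
from h import *
y=-.0135; hx,hz=.650,.048
def pt(t,lx=-.082,n=0):
    v=np.array([lx,.024+.011*np.sin(t)+n]); c,s=np.cos(t),np.sin(t)
    return [hx+c*v[0]+s*v[1], y, hz-s*v[0]+c*v[1]]
bot.move_linear([.5,y,.26],speed=.2)
bot.move_linear([.735,y,.26],speed=.2)
st=pt(1.75,n=.015); print(st)
print(bot.move_linear(st,speed=.12,until_force=8))
for t in np.linspace(1.75,.2,11):
    bot.move_linear(pt(t),speed=.08)
    print(round(t,2),np.round(bot.read_position(),3),np.round(bot.read_ft_force(),1))
print(bot.read_clock())
p=pt(0)
print(bot.move_linear([p[0],y,.062],speed=.03,until_force=22),bot.read_position(),bot.read_ft_force())
bot.wait(.2)
bot.move_linear([p[0],y,.2],speed=.12)
bot.move_linear([.42,.0,.25],speed=.2)
print(bot.read_clock())
bot.wait(.5)
im=bot.camera("top"); s=bot.camera("side")
cv2.imwrite("pics/e.png",np.hstack([cv2.resize(im[120:310,200:390,::-1],(400,400)),cv2.resize(s[110:270,240:400,::-1],(400,400),interpolation=cv2.INTER_CUBIC)]))
E
```

```text
[np.float64(0.7136421402714412), -0.0135, np.float64(0.11980594372103974)]
False
1.75 [ 0.699 -0.014  0.123] [ 0.3 -0.6 -0.2]
1.6 [ 0.687 -0.014  0.13 ] [1.6 0.7 1. ]
1.44 [ 0.674 -0.013  0.134] [-0.4 -0.6  0.4]
1.28 [ 0.66  -0.014  0.136] [0.1 1.2 0.1]
1.13 [ 0.646 -0.014  0.137] [1.3 0.9 0.3]
0.98 [ 0.632 -0.013  0.135] [ 0.6 -0.1  0.4]
0.82 [ 0.618 -0.013  0.13 ] [1.  0.7 0.1]
0.66 [ 0.605 -0.013  0.123] [0.1 0.8 1.5]
0.51 [ 0.593 -0.013  0.114] [-0.1  0.8  2. ]
0.36 [ 0.583 -0.013  0.103] [-0.  -0.4  1. ]
0.2 [ 0.575 -0.013  0.09 ] [-1.1 -0.3  2.3]
18.6583
True [ 0.57030324 -0.01353699  0.07189094] [-1.9012918   1.06209505  8.57618127]
21.6917
```

View pics/e.png

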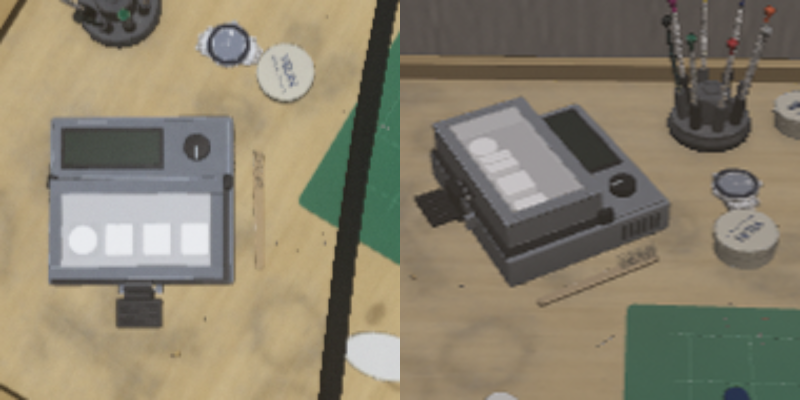

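The cover is shut and held, more than a second after I let go of it. The keys are set as asked, and the diver's watch, tin and brush are where they were.

```bash
python3 -c "
from cell import bot
print(bot.close_job())"
```

```text
the job is handed in; nothing more can be done
None
```

The job is handed in at about 22 s: the round key is latched down, the ridged key is up, both plain keys were left alone, the cover is shut and holding, and nothing around the tester was touched.

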